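Finger-test a limit-switch bank and close its cover

TASK

Before this limit-switch bank goes back on its machine, test it by hand: run a fingertip lightly along its row of four sprung rollers, starting at the end with the cable gland, so that one after another each roller dips and turns under the finger and springs up again, never pressing one hard down to its stop. Then push the open cover over and press it fully shut. There is nothing to pick up: the tools and loose parts around it stay lying where they are.

Things in the scene. Friction and masses are not known exactly. Their poses are not given: they have to be found in the camera images.
- bank: Limit-switch bank: aluminium housing (68 mm deep along x, 188 long along y) on a steel plate (100 x 226 x 8) fixed to the bench. Origin: centre of the plate's underside, on the bench; z up; at yaw 0 x points away from the robot, y to its left. Deck (flat top) 48 mm above the bench, clear for 40 mm past either end of the roller row. A black cable gland sticks 29 mm out of the +y (left) end.
- top_1 (a point): Top of roller 1 (bank frame x 0, y +48 mm; roller 1 is next to the gland), 70 mm above the bench when up; sinks with its plunger. Steel roller, diameter 14, width 7.5 mm, axle along the bank's x: it rolls along the row. Its fork ends 5 mm below the roller's top. A fingertip drawn along the row about 2 to 3 mm below the resting tops pushes each plunger down and turns its roller.
- top_2 (a point): Top of roller 2 (bank frame x 0, y +16 mm; roller 1 is next to the gland), 70 mm above the bench when up; sinks with its plunger. Steel roller, diameter 14, width 7.5 mm, axle along the bank's x: it rolls along the row. Its fork ends 5 mm below the roller's top. A fingertip drawn along the row about 2 to 3 mm below the resting tops pushes each plunger down and turns its roller.
- top_3 (a point): Top of roller 3 (bank frame x 0, y -16 mm; roller 1 is next to the gland), 70 mm above the bench when up; sinks with its plunger. Steel roller, diameter 14, width 7.5 mm, axle along the bank's x: it rolls along the row. Its fork ends 5 mm below the roller's top. A fingertip drawn along the row about 2 to 3 mm below the resting tops pushes each plunger down and turns its roller.
- top_4 (a point): Top of roller 4 (bank frame x 0, y -48 mm; roller 1 is next to the gland), 70 mm above the bench when up; sinks with its plunger. Steel roller, diameter 14, width 7.5 mm, axle along the bank's x: it rolls along the row. Its fork ends 5 mm below the roller's top. A fingertip drawn along the row about 2 to 3 mm below the resting tops pushes each plunger down and turns its roller.
- plunger_1 (a joint): How far plunger 1 is pressed down, m: 0 up, 0.0065 hard on its stop. Spring return: about 2 N to start, 4.5 N at 3 mm, 7 N at the stop.
- plunger_2 (a joint): How far plunger 2 is pressed down, m: 0 up, 0.0065 hard on its stop. Spring return: about 2 N to start, 4.5 N at 3 mm, 7 N at the stop.
- plunger_3 (a joint): How far plunger 3 is pressed down, m: 0 up, 0.0065 hard on its stop. Spring return: about 2 N to start, 4.5 N at 3 mm, 7 N at the stop.
- plunger_4 (a joint): How far plunger 4 is pressed down, m: 0 up, 0.0065 hard on its stop. Spring return: about 2 N to start, 4.5 N at 3 mm, 7 N at the stop.
- roller_1 (a joint): Turn of roller 1, rad, 0 at the start; turns freely and stays; grows when a finger is drawn over it from the gland end towards the other end (bank -y).
- roller_2 (a joint): Turn of roller 2, rad, 0 at the start; turns freely and stays; grows when a finger is drawn over it from the gland end towards the other end (bank -y).
- roller_3 (a joint): Turn of roller 3, rad, 0 at the start; turns freely and stays; grows when a finger is drawn over it from the gland end towards the other end (bank -y).
- roller_4 (a joint): Turn of roller 4, rad, 0 at the start; turns freely and stays; grows when a finger is drawn over it from the gland end towards the other end (bank -y).
- cover (a joint): Angle of the cover, rad: 0 shut, 1.95 to 2.2 at the start (open, leaning back, away from the robot), stop at 2.3. The hinge is stiff (0.1 N m): the cover stays at any angle and must be pushed all the way down; about 2 N at the free edge moves it. Shut, it clears the rollers.
- cover_edge (a point): Middle of the cover's free outer edge. Grey pressed-steel box lid: 70 mm from hinge to free edge, 190 long, 28 deep, hinged at the rear (+x) edge of the deck. The point is the corner of outer top face and front wall. Open: rearmost, 85 to 100 mm above the bench; it swings on a 75 mm circle about the hinge line, up to 124 mm high; shut: 77 mm above the bench. x: from edge to hinge, z: out of the top face.
- cover_hinge (a point): Middle of the cover's hinge line, which runs along the bank's y, at bank x +35 mm, 49 mm above the bench.
- hex_key_1: Black hex key 36 x 92 x 8 mm, lying loose close by the bank; to be left alone. Origin: centre of its underside.
- angle_offcut: Offcut of angle iron, 75 x 40 x 40 mm, lying loose close by the bank; to be left alone. Origin: centre of its underside.
- oil_can: Small spouted oil can, 56 x 59 x 156 mm tall, standing loose to the right; to be left alone. Origin: centre of its underside.
- nut_2: Hex nut 24 x 28 x 13 mm, lying loose to the right; to be left alone. Origin: centre of its underside.

How it is judged:
By the outcome, as a careful person would: the job done as asked, in the order asked, and still so for the second after the job is handed in, with the robot touching nothing.
It also fails if it takes over 54 s, if anything falls off the work surface, if the arm or the gripper's body presses on something with over 40 N, if the wrist force passes 120 N, or if a joint passes its speed limit or range.

ROBOT

A 6-joint arm with a two-finger parallel gripper is mounted at the origin on the work surface; the furniture and walls round the work are solid. World frame = base frame: x ahead of the robot, y to its left, z up, the work surface at z = 0. Lengths are in m, angles in rad, forces in N, time in s.
With the tool pointing down it reaches from about 0.35 to 0.975 m from the base axis. Payload 4.9 kg.
Tool frame: the origin (TCP) lies at the very end of the fingers, on their centre line; the grasp point (between the pads) lies 19 mm behind it (grasp_offset is the distance from the TCP to the grasp point, in m); x points along the fingers, y is the direction in which the jaws open and shut, and the axes are right-handed (so a half turn about x gives the same grasp; the last joint's range is limited). The gripper opens to 85 mm and grips with 20 to 120 N. Pads are 22 mm wide; open, the fingers measure 114 mm over their backs; the gripper's body (76 mm by 85 mm) begins 54 mm behind the grasp point. The pads swing forward as they close: fully open they stand 13 mm farther back than shut.
Start: joints at [-1.282, 0.053, 1.613, -0, 1.476, -0.119], TCP at [0.248, -0.574, 0.231] pointing down, gripper open.
Joint ranges: [-3.01, 3.01], [-1.01, 2.22], [0.06, 2.58], [-1.02, 4.17], [0.09, 2.62], [-3.14, 3.14]. Speed limits (rad/s): [2.57, 2.57, 3.14, 3.14, 3.14, 3.14].

INTERFACE

Orientations are given as a rotation vector (axis times angle).
In Python, from station import get_obs, get_image, camera_model, finish_job, grasp_offset gives the robot as it stands.
- The arm moves only by the shell command python3 -m crank 'ROWS' [OPENING] [FORCE]. ROWS is JSON, a list that holds one entry, the list of rows, each a list of 4 numbers: the shift along the world's x, y, z in m, then the turn about the world's z in degrees. In form: [[[dx, dy, dz, turn], ...]]. A call has 1 to 5 rows; each row is the pose to reach, as a shift and turn from the pose commanded when the call began; what a row does not reach only later rows make up. A row lasts 1/12 s, in which the tool goes at most 41.7 mm and 7.16 degrees, less where a joint would pass 70% of its speed; a pose out of reach is approached as far as the arm can. A call with a gripper value outside its range is refused whole. OPENING is the opening, from 0 (shut) to 1 (fully open), set as the call begins (- or left out, the last holds). The fingers move at their own pace and stop on an object; FORCE is the grip in N (left out, the last holds). Time passes only in rows, so rows that repeat a pose let the fingers close. It gives the time, the measured TCP pose, the force and the opening at its end, in the units of the state.
- get_obs(): the state, without advancing time (a new reading comes with each control period).
- get_image(name): name is "scene" or "top" or "wrist"; returns (picture, depth): 400x640x3 uint8, red, green, blue; 400x640 float32, m along the optical axis (not along the pixel's ray), 0 where there is no reading.
- camera_model(name): a dict with "fx", "fy", "cx", "cy" (pixels), "xyz" and "attitude" of the camera in the world. Camera axes: x right, y down, z forward; pixel columns grow to the right and rows downward; lengths in m; the calibration is good to about 2 mm. A picture is of the moment at which its call begins: read the wrist's pose just before it. camera_model takes no time and is no camera call; for the wrist camera it gives the pose at the moment of the call.
- finish_job(): hands the job in, once; it reports no verdict.
The state is a dict: "t": time; "q": joint angles; "dq": joint speeds; "effort": joint torques, N m; "tool_pos": TCP position; "tool_rot": TCP orientation; "contact_force": force on the tool from outside, world axes, zero at the start; "wrist_torque": the same for the moment, N m; "opening": finger opening in m.
Only numpy, scipy, OpenCV 4.12 (cv2) and the standard library are available. Lean on these libraries where they do the work, as an engineer would, in place of code of your own. Each camera call takes 0.05 s, during which the arm holds its last target.

## Working session

There is one attempt and no reset: what is moved stays moved. The work goes in short steps, Python scripts to look and compute and a shell command to move; the robot and the scene stay as the last step left them, time stands still between calls to the robot, and variables do not carry over. Pictures are saved under pics/ and viewed, and the job is handed in when it is done.

```bash
mkdir -p pics; ls
python3 - <<'E'
from station import *
import cv2,numpy as np
print(get_obs())
for n in("scene","top"):
    im,d=get_image(n); cv2.imwrite(f"pics/{n}0.png",im[:,:,::-1]); np.save(f"pics/{n}0.npy",d)
    print(n,camera_model(n))
E
```

```text
pics
{'t': 0.0, 'q': array([-1.28202889e+00,  5.33830893e-02,  1.61430161e+00, -1.47633526e-05,
        1.47599853e+00, -1.18981506e-01]), 'dq': array([ 0.00013461, -0.00113097, -0.00024256,  0.00126208,  0.00082735,
       -0.00061659]), 'effort': array([ 2.06335259e-03, -3.93681479e+01, -3.70173812e+01, -1.27292139e-05,
        7.01893194e-03,  2.03464850e-06]), 'tool_pos': array([ 0.24766737, -0.57315181,  0.23004221]), 'tool_rot': array([ 1.99767917,  0.4151795 , -1.99807068]), 'contact_force': array([-0.48566008, -0.34345064,  0.36316607]), 'wrist_torque': array([0.00225648, 0.02576941, 0.00184351]), 'opening': 0.08547190347807151}
scene {'fx': 414.24951030539694, 'fy': 414.24951030539694, 'cx': 323.2430056813468, 'cy': 200.9298063740152, 'xyz': array([-0.25530914, -0.52041634,  0.43796452]), 'attitude': array([-1.74181445,  1.03929451, -0.66362634])}
top {'fx': 511.0842970289277, 'fy': 511.0842970289277, 'cx': 317.25567059703434, 'cy': 194.7277743220102, 'xyz': array([ 0.17997192, -0.13613947,  1.47363892]), 'attitude': array([-2.22579849,  1.98084185, -0.20927143])}
```

View pics/scene0.png

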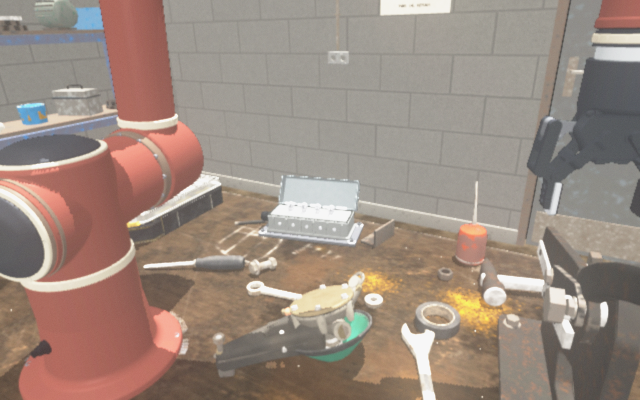

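View pics/top0.png

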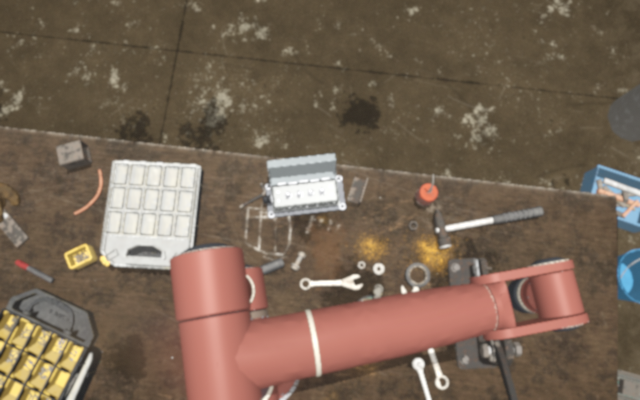

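The bank is at about (305,192) in the top view, with the gland on the left and the cover open towards the rear. I'll zoom in on it and deproject.

```bash
cat > h.py <<'E'
from station import *
import cv2,numpy as np
from scipy.spatial.transform import Rotation as R
def cloud(d,m):
    v,u=np.mgrid[0:400,0:640]
    p=np.stack([(u-m['cx'])/m['fx']*d,(v-m['cy'])/m['fy']*d,d],-1)
    return p@R.from_rotvec(m['attitude']).as_matrix().T+m['xyz']
def proj(P,m):
    p=(np.atleast_2d(P)-m['xyz'])@R.from_rotvec(m['attitude']).as_matrix()
    return np.c_[p[:,0]/p[:,2]*m['fx']+m['cx'],p[:,1]/p[:,2]*m['fy']+m['cy']]
E
python3 - <<'E'
from h import *
np.set_printoptions(precision=3,suppress=True)
m=camera_model('top');d=np.load('pics/top0.npy');c=cloud(d,m)
im=cv2.imread('pics/top0.png')
cv2.imwrite('pics/topz.png',cv2.resize(im[140:240,225:385],None,fx=5,fy=5,interpolation=cv2.INTER_CUBIC))
s=cv2.imread('pics/scene0.png');cv2.imwrite('pics/scz.png',cv2.resize(s[165:255,225:385],None,fx=5,fy=5,interpolation=cv2.INTER_CUBIC))
for v in range(150,224,3): print(v,[f"{c[v,u,0]:.3f},{c[v,u,1]:.3f},{c[v,u,2]:.3f}" for u in (280,305,330)])
E
```

```text
150 ['0.865,0.118,-0.856', '0.876,-0.000,-0.846', '0.894,-0.118,-0.858']
153 ['0.851,0.116,-0.858', '0.862,-0.002,-0.849', '0.874,-0.119,-0.843']
156 ['0.833,0.113,-0.846', '0.845,-0.004,-0.838', '0.584,-0.127,0.097']
159 ['0.559,0.011,0.096', '0.565,-0.059,0.105', '0.572,-0.128,0.108']
162 ['0.548,0.009,0.105', '0.555,-0.061,0.110', '0.574,-0.129,0.071']
165 ['0.539,0.007,0.108', '0.559,-0.059,0.065', '0.568,-0.130,0.060']
168 ['0.542,0.011,0.064', '0.552,-0.060,0.057', '0.562,-0.131,0.051']
171 ['0.534,0.010,0.060', '0.547,-0.060,0.040', '0.557,-0.132,0.037']
174 ['0.528,0.010,0.048', '0.539,-0.061,0.038', '0.546,-0.133,0.044']
177 ['0.522,0.010,0.035', '0.528,-0.062,0.045', '0.537,-0.134,0.046']
180 ['0.511,0.008,0.044', '0.519,-0.064,0.049', '0.526,-0.135,0.053']
183 ['0.501,0.006,0.051', '0.511,-0.064,0.044', '0.519,-0.136,0.048']
186 ['0.493,0.006,0.046', '0.501,-0.066,0.048', '0.509,-0.137,0.052']
189 ['0.484,0.004,0.051', '0.493,-0.067,0.048', '0.501,-0.138,0.047']
192 ['0.476,0.003,0.044', '0.483,-0.068,0.052', '0.492,-0.139,0.047']
195 ['0.467,0.002,0.047', '0.475,-0.069,0.049', '0.482,-0.140,0.054']
198 ['0.458,0.000,0.052', '0.466,-0.070,0.053', '0.475,-0.141,0.048']
201 ['0.450,-0.000,0.047', '0.458,-0.071,0.050', '0.465,-0.142,0.053']
204 ['0.442,-0.001,0.044', '0.450,-0.072,0.046', '0.464,-0.143,0.016']
207 ['0.433,-0.002,0.045', '0.447,-0.072,0.015', '0.458,-0.144,0.003']
210 ['0.430,-0.001,0.014', '0.440,-0.072,0.004', '0.449,-0.145,-0.000']
213 ['0.422,-0.001,0.006', '0.430,-0.073,0.008', '0.440,-0.146,0.003']
216 ['0.415,-0.001,-0.004', '0.423,-0.074,0.001', '0.432,-0.147,-0.004']
219 ['0.405,-0.003,0.002', '0.413,-0.076,0.007', '0.423,-0.148,-0.002']
222 ['0.397,-0.004,-0.002', '0.406,-0.076,-0.001', '0.414,-0.149,-0.001']
```

```bash
sleep 0.1
```

```text
(no output)
```

View pics/topz.png

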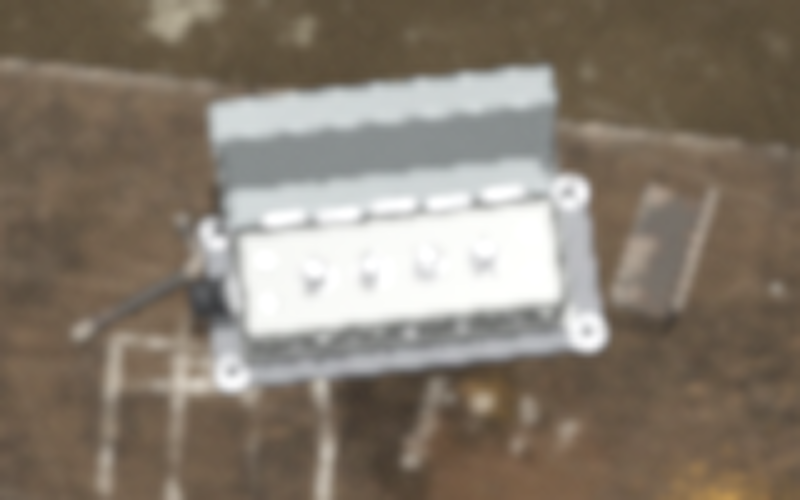

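View pics/scz.png

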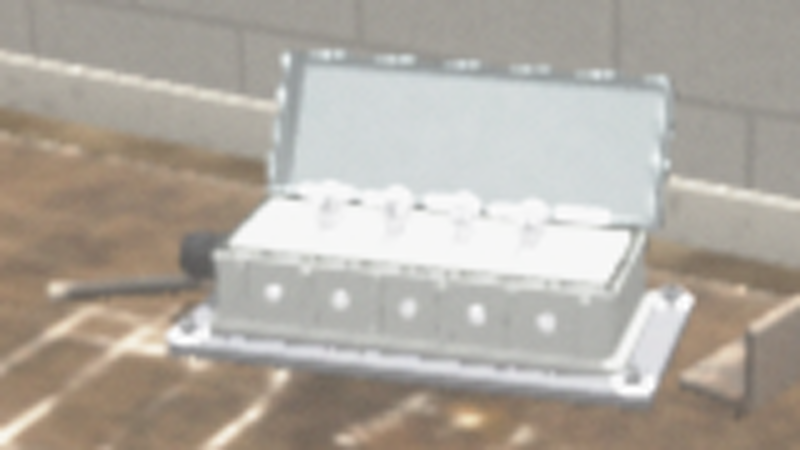

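The zoomed views show the four rollers at topz (313,275), (370,270), (427,262) and (484,252). The lid leans back and the angle offcut lies off the right end. Next I'll find the wall and fit the bank pose.

Run:
```python
from h import *
np.set_printoptions(precision=3,suppress=True)
d=np.load('pics/scene0.npy');c=cloud(d,camera_model('scene'))
for p in [(320,150),(420,180),(250,160),(318,190),(318,199),(318,205),(400,215),(300,181),(350,184),(476,195)]: print(p,c[p[1],p[0]])
# shell: top points for deck fit
m=camera_model('top');d=np.load('pics/top0.npy');ct=cloud(d,m)
# plate screws in topz -> full px
for u,v in [(213,235),(232,372),(570,192),(586,331)]:
    U,V=u/5+225-.4,v/5+140-.4
    r=R.from_rotvec(m['attitude']).as_matrix()@np.array([(U-m['cx'])/m['fx'],(V-m['cy'])/m['fy'],1])
    s=(0.011-m['xyz'][2])/r[2]; print('screw',m['xyz']+s*r)
for u,v in [(313,275),(370,270),(427,262),(484,252)]:
    U,V=u/5+225-.4,v/5+140-.4
    r=R.from_rotvec(m['attitude']).as_matrix()@np.array([(U-m['cx'])/m['fx'],(V-m['cy'])/m['fy'],1])
    s=(0.066-m['xyz'][2])/r[2]; print('roller',m['xyz']+s*r)
o=get_obs();print(R.from_rotvec(o['tool_rot']).as_matrix())
w=camera_model('wrist');print(w, R.from_rotvec(w['attitude']).as_matrix())
```

```text
(320, 150) [ 2.342  0.981 -0.403]
(420, 180) [ 2.341  0.21  -0.52 ]
(250, 160) [ 2.35   1.667 -0.573]
(318, 190) [ 0.557 -0.042  0.073]
(318, 199) [ 0.548 -0.047  0.054]
(318, 205) [ 0.481 -0.086  0.071]
(400, 215) [ 2.316  0.328 -0.793]
(300, 181) [0.555 0.007 0.089]
(350, 184) [ 0.585 -0.115  0.091]
(476, 195) [ 0.53  -0.41   0.135]
screw [0.495 0.046 0.011]
screw [0.416 0.024 0.011]
screw [ 0.545 -0.159  0.011]
screw [ 0.463 -0.177  0.011]
roller [ 0.467 -0.02   0.066]
roller [ 0.473 -0.051  0.066]
roller [ 0.482 -0.083  0.066]
roller [ 0.491 -0.114  0.066]
[[-0.001  0.397 -0.918]
 [ 0.002 -0.918 -0.397]
 [-1.    -0.002 -0.   ]]
{'fx': 316.7468980295453, 'fy': 316.7468980295453, 'cx': 316.07696631544553, 'cy': 198.49808370907164, 'xyz': array([ 0.32 , -0.541,  0.372]), 'attitude': array([ 2.404, -1.579, -0.246])} [[ 0.397 -0.875 -0.277]
 [-0.918 -0.379 -0.118]
 [-0.002  0.301 -0.954]]
```

The wall is well clear at x≈2.3 m. Bank centre is ≈(0.48,-0.066) and yaw ≈13.5–14°. I'll move over it with the fingers shut and the jaw axis along bank x.

```bash
python3 -m crank '[[[0.014,0.034,0.004,5.4],[0.028,0.068,0.008,10.8],[0.042,0.102,0.012,16.2],[0.056,0.136,0.016,21.6],[0.07,0.17,0.02,27]]]' 0 20
python3 -m crank '[[[0.014,0.034,0,5.4],[0.028,0.068,0,10.8],[0.042,0.102,0,16.2],[0.056,0.136,0,21.6],[0.07,0.17,0,27]]]'
python3 -m crank '[[[0.012,0.034,0,5.4],[0.024,0.068,0,10.8],[0.036,0.102,0,16.2],[0.048,0.136,0,21.6],[0.06,0.165,0,26.2]]]'
```

```text
t: 0.52
tool_pos: [0.318, -0.4019, 0.2507]
tool_rot: [1.696, 0.802, -1.695]
contact_force: [-0.3, 0.0, 0.7]
opening: 0.0255
t: 0.93
tool_pos: [0.3879, -0.2319, 0.2509]
tool_rot: [1.367, 1.099, -1.367]
contact_force: [0.9, -0.5, 0.6]
opening: 0.0004
t: 1.35
tool_pos: [0.4478, -0.0665, 0.2509]
tool_rot: [1.029, 1.314, -1.029]
contact_force: [-0.4, 0.4, -0.4]
opening: 0.0
```

Run:
```python
from h import *
o=get_obs();print(o['t'],o['tool_pos'],o['q'],o['opening'])
print(R.from_rotvec(o['tool_rot']).as_matrix().round(3))
w=camera_model('wrist');im,d=get_image('wrist');np.save('pics/w1.npy',d);np.savez('pics/w1m.npz',**w);cv2.imwrite('pics/w1.png',im[:,:,::-1])
```

```text
1.35 [ 0.44780736 -0.06645314  0.25094143] [-3.12129423e-01 -3.90307817e-01  1.97126145e+00  2.61441785e-04
  1.56094611e+00 -5.54114778e-01] 1.4614996372978684e-05
[[-0.     0.971  0.24 ]
 [ 0.     0.24  -0.971]
 [-1.    -0.    -0.   ]]
```

View pics/w1.png

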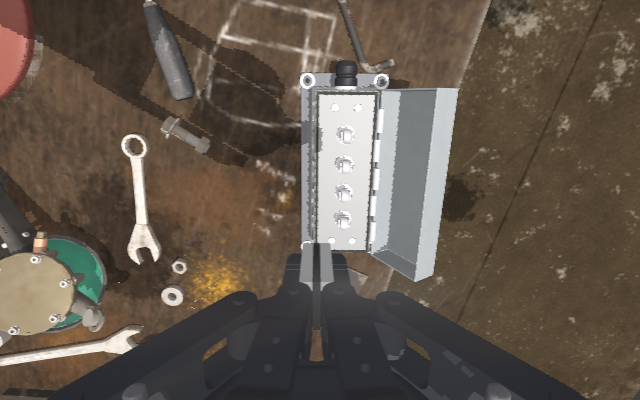

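The wrist view shows the gland at (346,72), rollers at about (345,133), (345,162), (345,191) and (344,218), and the fingertips at (316,245). I'll zoom in.

Run:
```python
from h import *
im=cv2.imread('pics/w1.png')
a=cv2.resize(im[65:255,290:400],None,fx=4,fy=4,interpolation=cv2.INTER_CUBIC)[:600]
cv2.imwrite('pics/w1z.png',cv2.resize(im[65:205,290:400],None,fx=4.2,fy=4.2,interpolation=cv2.INTER_CUBIC)[:600])
cv2.imwrite('pics/w1f.png',cv2.resize(im[170:320,250:390],None,fx=4,fy=4,interpolation=cv2.INTER_CUBIC))
```

```text
(no output)
```

View pics/w1z.png

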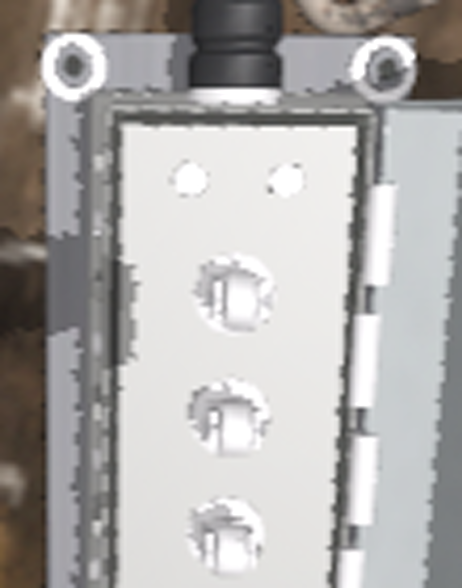

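View pics/w1f.png

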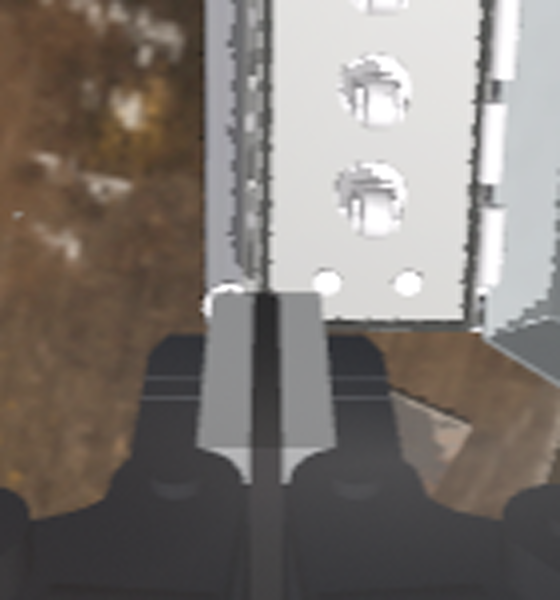

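Run:
```python
from h import *
np.set_printoptions(precision=1,suppress=True)
m=dict(np.load('pics/w1m.npz'));d=np.load('pics/w1.npy');c=cloud(d,m)
T=np.array([0.4478,-0.06645,0.25094]);Rt=np.array([[0,.971,.240],[0,.240,-.971],[-1,0,0]])
L=(c-T)@Rt*1000   # tool frame mm
for v in (244,246,248,252,256,260,265,270,280):
    print(v,[(u,L[v,u].round(1).tolist()) for u in (290,303,308,314,316,319,326,331,342)])
# bank fit from wrist: rollers & screws
Rw=R.from_rotvec(m['attitude']).as_matrix()
def at(u,v,z):
    r=Rw@np.array([(u-m['cx'])/m['fx'],(v-m['cy'])/m['fy'],1]);return m['xyz']+(z-m['xyz'][2])/r[2]*r
np.set_printoptions(precision=4,suppress=True)
for n,u,v,z in [('screwL-',72,67,.011),('screwL+',386,67,.011),('holeA',190,180,.048),('holeB',287,180,.048),('r1',239,298,.070),('r2',236,425,.070),('r3',229,548,.070)]:
    print(n,at(u/4.2+290-.4,v/4.2+65-.4,z))
for n,u,v,z in [('r3',380,100,.070),('r4',376,212,.070),('holeC',328,283,.048),('holeD',408,283,.048)]:
    print(n,at(u/4+250-.4,v/4+170-.4,z))
```

```text
244 [(290, [251.1, -33.8, 111.1]), (303, [-4.5, -4.8, -12.2]), (308, [-5.2, -2.4, -12.5]), (314, [-5.3, 0.5, -12.6]), (316, [-4.8, 1.4, -12.3]), (319, [-3.9, 2.9, -11.9]), (326, [-4.5, 6.2, -12.2]), (331, [203.7, 19.6, 88.3]), (342, [203.6, 32.8, 88.2])]
246 [(290, [250.7, -33.8, 113.9]), (303, [-5.7, -4.8, -11.8]), (308, [-6.9, -2.4, -12.4]), (314, [-5.8, 0.5, -11.8]), (316, [-7.1, 1.4, -12.4]), (319, [-7.4, 2.8, -12.6]), (326, [-5.9, 6.1, -11.9]), (331, [203.2, 19.7, 90.7]), (342, [202.8, 32.8, 90.5])]
248 [(290, [252.4, -34.1, 117.8]), (303, [-8.7, -4.6, -12.2]), (308, [-10.4, -2.3, -13.1]), (314, [-7.8, 0.5, -11.8]), (316, [-9.4, 1.4, -12.6]), (319, [-8.5, 2.8, -12.1]), (326, [-7.7, 6.1, -11.7]), (331, [202.6, 19.7, 93.0]), (342, [203.1, 32.9, 93.3])]
252 [(290, [251.0, -34.1, 123.2]), (303, [-12.8, -4.5, -12.3]), (308, [-11.6, -2.3, -11.6]), (314, [-13.4, 0.5, -12.5]), (316, [-12.1, 1.4, -11.9]), (319, [-12.3, 2.8, -12.0]), (326, [-12.4, 5.9, -12.1]), (331, [-12.3, 8.2, -12.0]), (342, [202.4, 33.0, 98.2])]
256 [(290, [-9.8, -10.7, -8.7]), (303, [-16.9, -4.3, -12.4]), (308, [-16.
[... 851 characters left out ...]
 (319, [-28.2, 2.6, -12.0]), (326, [-29.3, 5.4, -12.7]), (331, [-27.9, 7.5, -11.9]), (342, [-22.1, 12.5, -8.5])]
280 [(290, [-30.0, -9.1, -8.5]), (303, [-36.0, -3.6, -12.3]), (308, [-36.1, -1.7, -12.3]), (314, [-35.9, 0.6, -12.2]), (316, [-36.1, 1.4, -12.3]), (319, [-36.7, 2.5, -12.7]), (326, [-35.6, 5.2, -12.0]), (331, [-36.1, 7.1, -12.4]), (342, [-29.3, 12.0, -8.1])]
screwL- [0.4158 0.0262 0.011 ]
screwL+ [0.498  0.0465 0.011 ]
holeA [0.4519 0.006  0.048 ]
holeB [0.4754 0.0118 0.048 ]
r1 [ 0.4689 -0.0172  0.07  ]
r2 [ 0.4765 -0.0472  0.07  ]
r3 [ 0.4833 -0.0782  0.07  ]
r3 [ 0.4836 -0.0776  0.07  ]
r4 [ 0.4911 -0.1088  0.07  ]
holeC [ 0.4874 -0.1423  0.048 ]
holeD [ 0.5106 -0.1366  0.048 ]
```

The finger pads at the tip are about 13 mm across the jaw axis and 24 mm the other way. With the jaw axis along the row, each roller gets pressed separately. I'll turn +90° and go to the gland end of the row at bank y=+80.

```bash
python3 -m crank '[[[0.001,0.006,-0.009,6],[0.002,0.012,-0.018,12],[0.003,0.018,-0.027,18],[0.004,0.024,-0.036,24],[0.005,0.03,-0.045,30]]]'
python3 -m crank '[[[0.001,0.006,-0.009,6],[0.002,0.012,-0.018,12],[0.003,0.018,-0.027,18],[0.004,0.024,-0.036,24],[0.005,0.03,-0.045,30]]]'
python3 -m crank '[[[0.001,0.004,-0.009,6],[0.002,0.008,-0.018,12],[0.003,0.012,-0.027,18],[0.004,0.016,-0.036,24],[0.0041,0.0195,-0.041,29.7]]]'
python3 - <<'E'
from h import *
o=get_obs();print(o['t'],o['tool_pos'],o['q'],o['contact_force'])
print(R.from_rotvec(o['tool_rot']).as_matrix().round(3))
w=camera_model('wrist');im,d=get_image('wrist');np.save('pics/w2.npy',d);np.savez('pics/w2m.npz',**w);cv2.imwrite('pics/w2.png',im[:,:,::-1])
E
```

```text
t: 1.82
tool_pos: [0.4526, -0.0383, 0.2054]
tool_rot: [0.629, 1.478, -0.629]
contact_force: [-0.8, 0.4, -0.4]
opening: -0.0002
t: 2.23
tool_pos: [0.4575, -0.0084, 0.1603]
tool_rot: [0.221, 1.56, -0.221]
contact_force: [-0.8, -0.1, -0.7]
opening: -0.0004
t: 2.65
tool_pos: [0.461, 0.0111, 0.1186]
tool_rot: [-0.185, 1.565, 0.186]
contact_force: [-0.8, -0.3, 0.5]
opening: 0.0001
2.65 [0.46104418 0.01107313 0.11862874] [-1.37577869e-01 -2.54927405e-01  2.09142243e+00 -7.14096063e-06
  1.30750278e+00 -1.94493782e+00] [-0.77896375 -0.27640827  0.51181788]
[[-0.002 -0.234  0.972]
 [ 0.     0.972  0.234]
 [-1.     0.001 -0.002]]
```

View pics/w2.png

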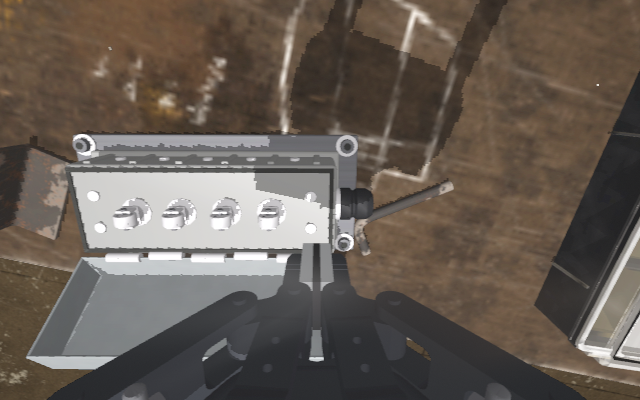

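The picture shows the rollers at (125,217), (175,215), (222,212) and (268,209), with the fingertip above the gland end of the deck. I'll cross-check the row line from this view.

Run:
```python
from h import *
np.set_printoptions(precision=4,suppress=True)
im=cv2.imread('pics/w2.png');cv2.imwrite('pics/w2z.png',cv2.resize(im[130:255,70:270],None,fx=4,fy=4,interpolation=cv2.INTER_CUBIC))
m=dict(np.load('pics/w2m.npz'));d=np.load('pics/w2.npy');c=cloud(d,m)
Rw=R.from_rotvec(m['attitude']).as_matrix()
C=np.array([.4807,-.0648]);a=np.radians(13.6);E=np.array([[np.cos(a),np.sin(a)],[-np.sin(a),np.cos(a)]])
B=np.stack([*( (c[...,:2]-C)@E.T).transpose(2,0,1),c[...,2]],-1)*1000
ok=(B[...,2]>62)&(B[...,2]<76)&(abs(B[...,0])<20)&(abs(B[...,1])<65)
for y in (48,16,-16,-48):
    s=ok&(abs(B[...,1]-y)<12); print(y,s.sum(),np.median(B[s],0) if s.any() else'',B[s].min(0),B[s].max(0))
for p in [(0,48,70),(0,-48,70),(-38,94,8),(38,94,8)]:
    w=np.r_[C+np.array(p[:2])/1000@E,p[2]/1000];print(p,proj(w,m))
o=get_obs();print(o['tool_pos'],((o['tool_pos'][:2]-C)@E.T)*1000)
```

```text
48 371 [-1.6059 48.7004 66.9031] [-7.5815 41.7065 62.0741] [ 7.6426 54.9863 71.0429]
16 374 [-1.6511 17.1167 66.6689] [-7.5185  9.8701 62.1304] [ 7.5082 23.1169 70.7443]
-16 390 [ -1.7429 -14.4291  66.3992] [ -7.8247 -22.9096  62.0381] [ 7.4051 -8.5547 70.6415]
-48 405 [ -1.8473 -46.0064  66.3174] [ -8.0438 -54.4999  62.0643] [  7.219  -40.2308  70.8173]
(0, 48, 70) [[267.0792 223.1242]]
(0, -48, 70) [[118.8986 223.2531]]
(-38, 94, 8) [[333.7864 149.6545]]
(38, 94, 8) [[332.354  236.8791]]
[0.4604 0.0115 0.1178] [-1.7345 78.9635]
```

View pics/w2z.png

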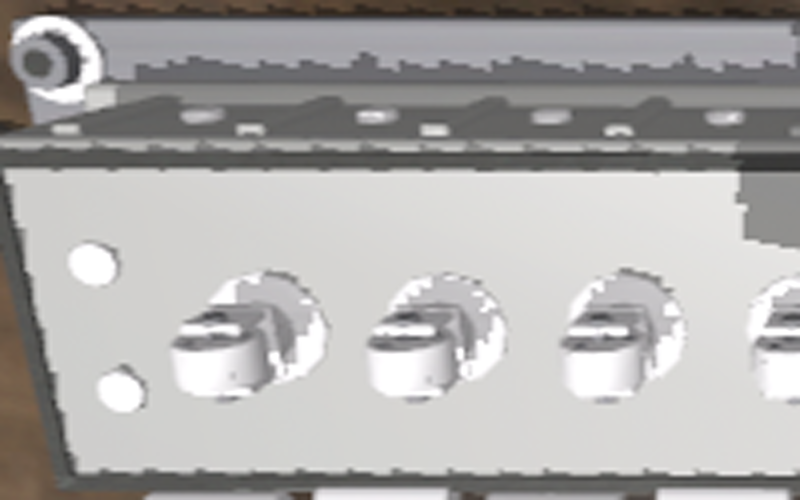

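The fit agrees within about 1–1.5 mm. I'm descending beside roller 1, still above the deck, and will check the measured z.

```bash
python3 -m crank '[[[0.0005,0.0005,-0.01,0],[0.001,0.001,-0.02,0],[0.001,0.001,-0.03,0],[0.0015,0.001,-0.04,0],[0.0015,0.001,-0.045,0]]]'
python3 -m crank '[[[0,0,0,0],[0,0,0,0]]]'
python3 -m crank '[[[0,0,0,0]]]'
```

```text
t: 3.12
tool_pos: [0.4624, 0.0118, 0.0732]
tool_rot: [-0.181, 1.566, 0.182]
contact_force: [-0.5, 0.4, -0.1]
opening: 0.0003
t: 3.28
tool_pos: [0.4632, 0.0117, 0.0748]
tool_rot: [-0.181, 1.564, 0.182]
contact_force: [0.3, 0.6, -0.2]
opening: 0.0001
t: 3.37
tool_pos: [0.4639, 0.0117, 0.0757]
tool_rot: [-0.182, 1.562, 0.181]
contact_force: [-0.2, 0.3, 0.4]
opening: 0.0004
```

```bash
python3 -m crank '[[[0,0,0,0],[0,0,0,0]]]'
python3 -m crank '[[[0,0,0,0],[0,0,0,0]]]'
python3 -m crank '[[[0,0,0,0],[0,0,0,0]]]'; python3 -c "
from station import *;o=get_obs();print(o['q'],o['dq'],o['effort'])"
```

```text
t: 3.53
tool_pos: [0.464, 0.0117, 0.076]
tool_rot: [-0.182, 1.562, 0.181]
contact_force: [-0.0, 0.7, 0.0]
opening: -0.0001
t: 3.7
tool_pos: [0.4637, 0.0117, 0.0757]
tool_rot: [-0.182, 1.562, 0.182]
contact_force: [0.4, -0.5, -0.2]
opening: 0.0
t: 3.87
tool_pos: [0.4635, 0.0118, 0.0754]
tool_rot: [-0.182, 1.563, 0.182]
contact_force: [-0.3, -0.2, -1.1]
opening: -0.0001
[-1.35340698e-01 -1.91077496e-01  2.11684751e+00 -7.35754479e-06
  1.21559840e+00 -1.93763354e+00] [ 8.94100556e-04  3.00644841e-03  2.11111985e-03  6.03376435e-05
 -3.29317488e-04 -9.25102784e-04] [-1.31916575e-03 -2.50414306e+01 -3.33928800e+01 -3.87340788e-04
 -1.40952572e-03  1.24592530e-04]
```

The arm settles slowly, with about 1 mm of overshoot. I'll let it settle, then take the working height gently.

```bash
python3 -m crank '[[[0,0,0,0],[0,0,0,0],[0,0,0,0]]]'
python3 -m crank '[[[0,0,0,0],[0,0,0,0],[0,0,0,0]]]'
python3 -m crank '[[[0,0,-0.0015,0],[0,0,-0.003,0],[0,0,-0.0045,0],[0,0,-0.0055,0],[0,0,-0.006,0]]]'
python3 -m crank '[[[0,0,0,0],[0,0,0,0],[0,0,0,0]]]'
python3 -m crank '[[[0,0,0,0],[0,0,0,0],[0,0,0,0]]]'
```

```text
t: 4.12
tool_pos: [0.4634, 0.0118, 0.0753]
tool_rot: [-0.182, 1.563, 0.182]
contact_force: [0.1, -0.9, 0.5]
opening: -0.0001
t: 4.37
tool_pos: [0.4635, 0.0118, 0.0753]
tool_rot: [-0.182, 1.563, 0.182]
contact_force: [0.2, -0.3, -0.6]
opening: -0.0001
t: 4.78
tool_pos: [0.4633, 0.0118, 0.069]
tool_rot: [-0.182, 1.564, 0.182]
contact_force: [-0.3, -0.5, -0.4]
opening: -0.0003
t: 5.03
tool_pos: [0.4635, 0.0118, 0.0693]
tool_rot: [-0.182, 1.563, 0.182]
contact_force: [0.2, -0.2, 0.1]
opening: 0.0002
t: 5.28
tool_pos: [0.4635, 0.0118, 0.0694]
tool_rot: [-0.182, 1.563, 0.182]
contact_force: [0.2, 1.2, -0.6]
opening: -0.0001
```

```bash
python3 -m crank '[[[0,0,-0.001,0],[0,0,-0.002,0],[0,0,-0.002,0],[0,0,-0.002,0],[0,0,-0.002,0]]]'
python3 -m crank '[[[0.0007,-0.0031,0,0],[0.0014,-0.0062,0,0],[0.0022,-0.0093,0,0],[0.003,-0.0124,0,0],[0.0037,-0.0155,0,0]]]'
python3 -m crank '[[[0.0007,-0.0031,0,0],[0.0014,-0.0062,0,0],[0.0022,-0.0093,0,0]]]'
```

```text
t: 5.7
tool_pos: [0.4634, 0.0118, 0.0672]
tool_rot: [-0.182, 1.563, 0.182]
contact_force: [-0.1, -0.1, 0.3]
opening: -0.0
t: 6.12
tool_pos: [0.4673, -0.0042, 0.0673]
tool_rot: [-0.182, 1.563, 0.182]
contact_force: [-0.1, -0.3, -0.8]
opening: 0.0002
t: 6.37
tool_pos: [0.4695, -0.0131, 0.0676]
tool_rot: [-0.181, 1.563, 0.182]
contact_force: [-1.0, 0.8, 3.6]
opening: 0.0006
```

Roller 1 is in contact at 3.6 N and z=67.6 mm, about 2.4 mm of dip as intended. I'll carry on along the row.

```bash
python3 -m crank '[[[0.0007,-0.0031,0,0],[0.0014,-0.0062,0,0],[0.0022,-0.0093,0,0],[0.003,-0.0124,0,0],[0.0037,-0.0155,0,0]]]'
python3 -m crank '[[[0.0007,-0.0031,0,0],[0.0014,-0.0062,0,0],[0.0022,-0.0093,0,0],[0.003,-0.0124,0,0],[0.0037,-0.0155,0,0]]]'
```

```text
t: 6.78
tool_pos: [0.4733, -0.0291, 0.0675]
tool_rot: [-0.182, 1.563, 0.181]
contact_force: [-0.6, -0.3, 2.1]
opening: -0.0001
t: 7.2
tool_pos: [0.4766, -0.0439, 0.0673]
tool_rot: [-0.181, 1.564, 0.183]
contact_force: [-1.6, 1.1, 4.1]
opening: -0.0001
```

```bash
python3 -m crank '[[[0.0007,-0.0031,0,0],[0.0014,-0.0062,0,0],[0.0022,-0.0093,0,0],[0.003,-0.0124,0,0],[0.0037,-0.0155,0,0]]]'
python3 -m crank '[[[0.0007,-0.0031,0,0],[0.0014,-0.0062,0,0],[0.0022,-0.0093,0,0],[0.003,-0.0124,0,0],[0.0037,-0.0155,0,0]]]'
python3 -m crank '[[[0.0007,-0.0031,0,0],[0.0014,-0.0062,0,0],[0.0022,-0.0093,0,0],[0.003,-0.0124,0,0],[0.0037,-0.0155,0,0]]]'
```

```text
t: 7.62
tool_pos: [0.4806, -0.0601, 0.0674]
tool_rot: [-0.182, 1.563, 0.181]
contact_force: [-1.6, -0.4, 3.1]
opening: -0.0001
t: 8.03
tool_pos: [0.4841, -0.0749, 0.0673]
tool_rot: [-0.181, 1.563, 0.183]
contact_force: [-1.8, 1.4, 3.3]
opening: 0.0
t: 8.45
tool_pos: [0.4881, -0.0911, 0.0675]
tool_rot: [-0.182, 1.563, 0.181]
contact_force: [-0.2, -0.7, 2.1]
opening: 0.0001
```

```bash
python3 -m crank '[[[0.0007,-0.0031,0,0],[0.0014,-0.0062,0,0],[0.0022,-0.0093,0,0],[0.003,-0.0124,0,0],[0.0037,-0.0155,0,0]]]'
python3 -m crank '[[[0.0007,-0.0031,0,0],[0.0014,-0.0062,0,0],[0.0022,-0.0093,0,0],[0.003,-0.0124,0,0],[0.0037,-0.0155,0,0]]]'
python3 -m crank '[[[0.0007,-0.0031,0,0],[0.0014,-0.0062,0,0],[0.0022,-0.0093,0,0],[0.003,-0.0124,0,0],[0.0037,-0.0155,0,0]]]'
python3 -m crank '[[[0,0,0.01,0],[0,0,0.025,0],[0,0,0.045,0],[0,0,0.065,0],[0,0,0.085,0]]]'
python3 - <<'E'
from h import *
C=np.array([.4807,-.0648]);a=np.radians(13.6);E=np.array([[np.cos(a),np.sin(a)],[-np.sin(a),np.cos(a)]])
o=get_obs();print(o['t'],o['tool_pos'],((o['tool_pos'][:2]-C)@E.T)*1000)
w=camera_model('wrist');im,d=get_image('wrist');np.save('pics/w3.npy',d);np.savez('pics/w3m.npz',**w);cv2.imwrite('pics/w3.png',im[:,:,::-1])
im,d=get_image('scene');cv2.imwrite('pics/s3.png',cv2.resize(im[130:270,210:410,::-1],None,fx=4,fy=4,interpolation=cv2.INTER_CUBIC))
E
```

```text
t: 8.87
tool_pos: [0.4914, -0.1058, 0.0672]
tool_rot: [-0.181, 1.564, 0.183]
contact_force: [-1.0, 1.1, 3.1]
opening: 0.0
t: 9.28
tool_pos: [0.4954, -0.1221, 0.0674]
tool_rot: [-0.182, 1.563, 0.181]
contact_force: [-0.5, -0.8, 3.7]
opening: 0.0001
t: 9.7
tool_pos: [0.4989, -0.1372, 0.067]
tool_rot: [-0.182, 1.563, 0.182]
contact_force: [0.0, -0.5, 0.2]
opening: 0.0002
t: 10.12
tool_pos: [0.4989, -0.1369, 0.1538]
tool_rot: [-0.182, 1.563, 0.182]
contact_force: [-0.2, -0.2, -0.3]
opening: 0.0001
10.1167 [ 0.49893591 -0.13692716  0.1538378 ] [  0.76446174 -74.39281255]
```

View pics/w3.png

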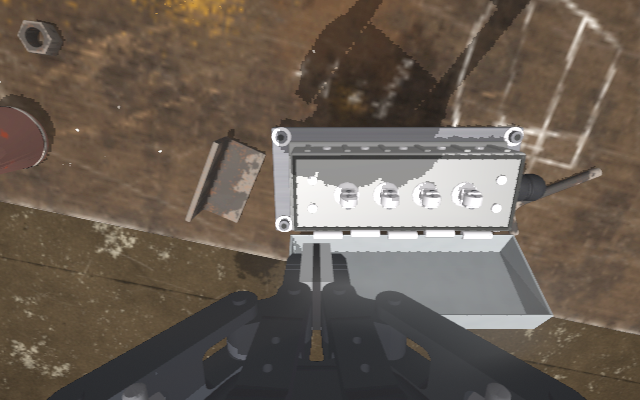

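View pics/s3.png

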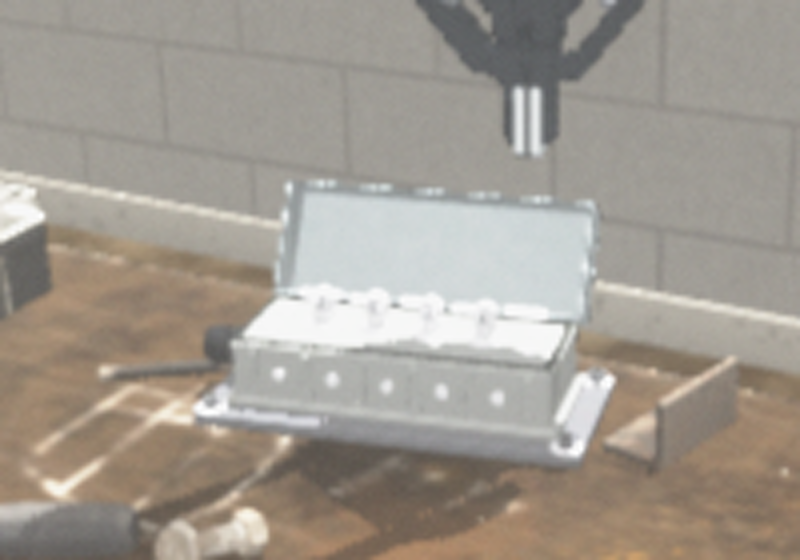

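All four rollers are up again after the pass, and the offcut and hex key haven't moved. The finger is at the right-hand end, raised. Next I'll go over and behind the lid at bank (122, 0).

```bash
python3 -m crank '[[[0.01,0.01,0.002,0],[0.03,0.03,0.004,0],[0.055,0.055,0.006,0],[0.08,0.08,0.006,0],[0.1005,0.101,0.006,0]]]'
python3 -m crank '[[[0,0,0,0],[0,0,0,0],[0,0,0,0],[0,0,0,0]]]'
python3 - <<'E'
from h import *
C=np.array([.4807,-.0648]);a=np.radians(13.6);E=np.array([[np.cos(a),np.sin(a)],[-np.sin(a),np.cos(a)]])
o=get_obs();print(o['t'],o['tool_pos'],((o['tool_pos'][:2]-C)@E.T)*1000)
w=camera_model('wrist');im,d=get_image('wrist');cv2.imwrite('pics/w4.png',im[:,:,::-1])
c=cloud(d,w);B=np.stack([*( (c[...,:2]-C)@E.T).transpose(2,0,1),c[...,2]],-1)*1000
s=(abs(B[...,1])<60)&(B[...,0]>38)&(B[...,2]>55)&(B[...,2]<125)&(np.abs(B[...,0]-122)>25)
P=B[s];h=np.digitize(P[:,0],range(38,100,4))
for k in np.unique(h): print(38+4*k-4,np.percentile(P[h==k,2],[5,50,95]).round(0),(h==k).sum())
for y in (48,16,-16,-48):
    s=(abs(B[...,1]-y)<9)&(abs(B[...,0])<12)&(B[...,2]>60);print(y,np.percentile(B[s][:,2],95))
E
```

```text
t: 10.63
tool_pos: [0.6004, -0.0344, 0.1577]
tool_rot: [-0.182, 1.563, 0.182]
contact_force: [-0.4, -0.5, 0.3]
opening: 0.0001
t: 10.97
tool_pos: [0.5986, -0.0367, 0.1577]
tool_rot: [-0.181, 1.564, 0.181]
contact_force: [-0.0, 0.1, -0.7]
opening: -0.0001
10.9667 [ 0.59857655 -0.03665559  0.15768999] [121.18934476  -0.36247439]
66 [55. 56. 57.] 121
70 [ 56. 106. 108.] 2044
74 [ 63. 105. 107.] 1753
78 [102. 103. 105.] 1076
82 [ 99. 101. 102.] 1030
86 [ 97.  98. 100.] 977
90 [94. 96. 97.] 915
94 [93. 94. 95.] 260
48 69.96031572665859
16 69.82091159965908
-16 69.71224084629301
-48 69.91806265245182
```

View pics/w4.png

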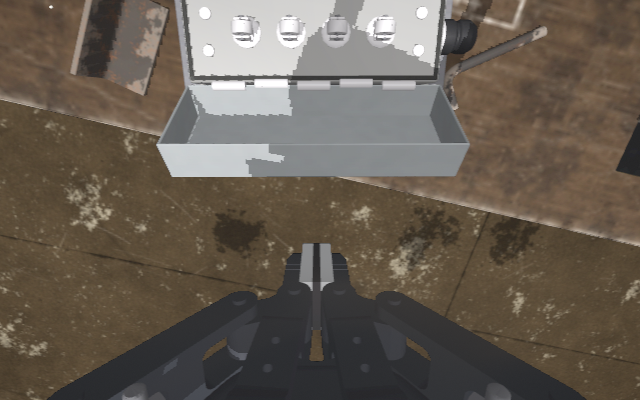

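The picture shows the lid's front wall from (160,145) to (468,145) and the finger clear behind it at (316,245). The lid edge is at bank x≈95, z≈94 mm (θ≈2.13), and all rollers read back at 70 mm. I'll lower the finger behind the lid.

```bash
python3 -m crank '[[[0,0,-0.015,0],[0,0,-0.035,0],[0,0,-0.055,0],[0,0,-0.07,0],[0,0,-0.078,0]]]'
python3 -m crank '[[[0,0,0,0],[0,0,0,0],[0,0,0,0]]]'
python3 -m crank '[[[-0.006,-0.0014,0,0],[-0.012,-0.0028,0.001,0],[-0.0175,-0.0042,0.003,0],[-0.0233,-0.0056,0.005,0],[-0.029,-0.007,0.009,0]]]'
```

```text
t: 11.43
tool_pos: [0.5974, -0.0367, 0.0778]
tool_rot: [-0.18, 1.567, 0.181]
contact_force: [0.2, -0.1, -0.1]
opening: 0.0003
t: 11.68
tool_pos: [0.6003, -0.0365, 0.0818]
tool_rot: [-0.182, 1.561, 0.181]
contact_force: [0.2, 0.6, 0.4]
opening: 0.0004
t: 12.1
tool_pos: [0.5741, -0.0424, 0.0929]
tool_rot: [-0.181, 1.552, 0.181]
contact_force: [7.9, 5.5, 6.7]
opening: 0.0
```

```bash
python3 -m crank '[[[-0.004,-0.001,0.002,0],[-0.008,-0.002,0.004,0],[-0.012,-0.003,0.006,0],[-0.016,-0.0039,0.008,0],[-0.02,-0.0048,0.01,0]]]'
python3 -m crank '[[[-0.005,-0.0012,0.001,0],[-0.01,-0.0024,0.002,0],[-0.015,-0.0036,0.003,0],[-0.02,-0.0048,0.004,0],[-0.025,-0.006,0.005,0]]]'
python3 - <<'E'
from h import *
C=np.array([.4807,-.0648]);a=np.radians(13.6);E=np.array([[np.cos(a),np.sin(a)],[-np.sin(a),np.cos(a)]])
o=get_obs();print(o['t'],o['tool_pos'],((o['tool_pos'][:2]-C)@E.T)*1000)
w=camera_model('wrist');im,d=get_image('wrist');cv2.imwrite('pics/w5.png',im[:,:,::-1])
im,d=get_image('scene');cv2.imwrite('pics/s5.png',cv2.resize(im[130:270,210:410,::-1],None,fx=4,fy=4,interpolation=cv2.INTER_CUBIC))
E
```

```text
t: 12.52
tool_pos: [0.5517, -0.0482, 0.1016]
tool_rot: [-0.183, 1.558, 0.181]
contact_force: [3.2, 0.3, 2.6]
opening: -0.0001
t: 12.93
tool_pos: [0.5246, -0.0541, 0.1042]
tool_rot: [-0.182, 1.564, 0.182]
contact_force: [2.9, -0.4, 1.6]
opening: -0.0001
12.9333 [ 0.52458677 -0.05412415  0.10419355] [45.16656913  0.05688232]
```

View pics/w5.png

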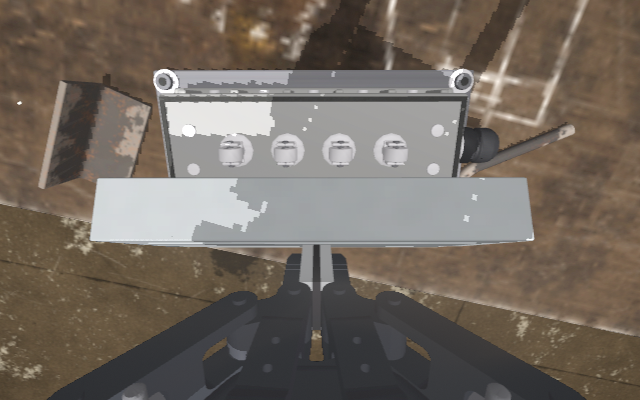

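View pics/s5.png

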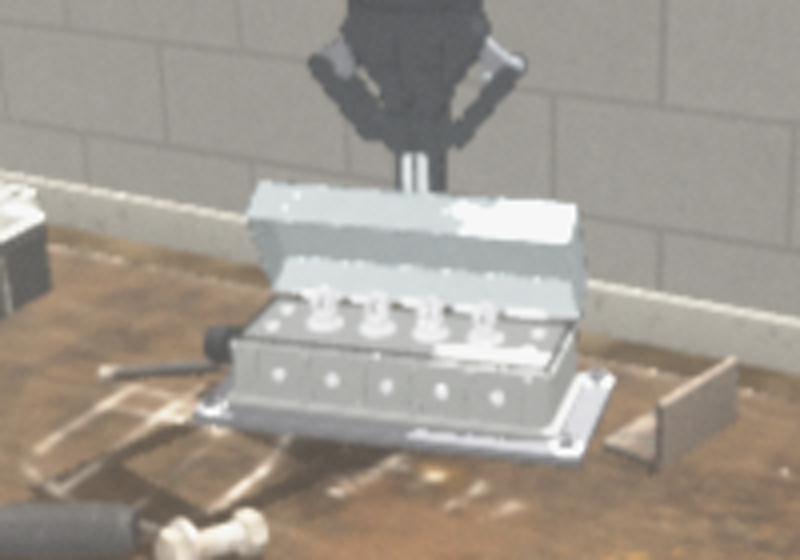

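The lid is past vertical (θ≈57°), with the finger in the middle behind it and contact light at about 3 N. I'll follow it down.

```bash
python3 -m crank '[[[-0.0036,-0.0009,0.0003,0],[-0.0071,-0.0017,0.0003,0],[-0.0107,-0.0026,0,0],[-0.0143,-0.0034,-0.0006,0],[-0.0178,-0.0043,-0.0015,0]]]'
python3 -m crank '[[[-0.0032,-0.0008,-0.0007,0],[-0.0064,-0.0016,-0.0016,0],[-0.0095,-0.0023,-0.0028,0],[-0.0126,-0.0031,-0.0042,0],[-0.0155,-0.0037,-0.0057,0]]]'
python3 -m crank '[[[-0.0025,-0.0006,-0.0016,0],[-0.005,-0.0012,-0.0033,0],[-0.0073,-0.0018,-0.0051,0],[-0.0094,-0.0023,-0.007,0],[-0.0115,-0.0028,-0.009,0]]]'
python3 - <<'E'
from h import *
C=np.array([.4807,-.0648]);a=np.radians(13.6);E=np.array([[np.cos(a),np.sin(a)],[-np.sin(a),np.cos(a)]])
o=get_obs();print(o['t'],o['tool_pos'],((o['tool_pos'][:2]-C)@E.T)*1000)
im,d=get_image('scene');cv2.imwrite('pics/s6.png',cv2.resize(im[130:270,210:410,::-1],None,fx=4,fy=4,interpolation=cv2.INTER_CUBIC))
E
```

```text
t: 13.45
tool_pos: [0.5069, -0.0579, 0.1022]
tool_rot: [-0.181, 1.564, 0.182]
contact_force: [1.2, 0.7, 0.8]
opening: -0.0
t: 13.87
tool_pos: [0.4918, -0.062, 0.097]
tool_rot: [-0.182, 1.563, 0.182]
contact_force: [1.7, 1.2, 0.3]
opening: -0.0005
t: 14.28
tool_pos: [0.4804, -0.0647, 0.0879]
tool_rot: [-0.182, 1.563, 0.182]
contact_force: [0.7, -0.6, 1.4]
opening: 0.0001
14.2833 [ 0.48040672 -0.06470911  0.08789931] [-0.26368126  0.15730514]
```

View pics/s6.png

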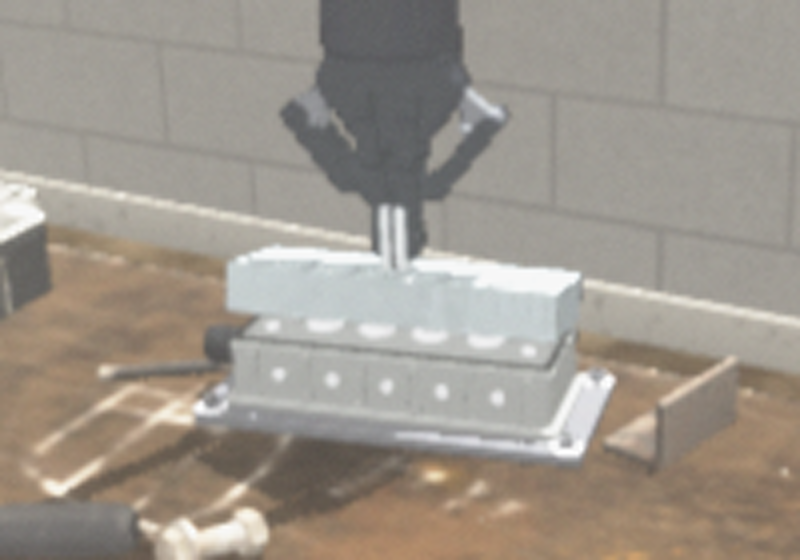

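The lid is almost down (about 12°). I'll push it the rest of the way and press.

```bash
python3 -m crank '[[[-0.0018,-0.0004,-0.002,0],[-0.0035,-0.0008,-0.004,0],[-0.005,-0.0012,-0.006,0],[-0.0063,-0.0015,-0.008,0],[-0.007,-0.0017,-0.0095,0]]]'
python3 -m crank '[[[0,0,-0.0005,0],[0,0,-0.001,0],[0,0,-0.0015,0]]]'
python3 -m crank '[[[0,0,0,0],[0,0,0,0],[0,0,0,0]]]'
```

```text
t: 14.75
tool_pos: [0.4732, -0.0664, 0.0782]
tool_rot: [-0.182, 1.564, 0.182]
contact_force: [-1.0, 0.5, 0.7]
opening: -0.0002
t: 15.0
tool_pos: [0.4733, -0.0664, 0.077]
tool_rot: [-0.182, 1.564, 0.182]
contact_force: [-2.8, 0.4, 3.2]
opening: 0.0
t: 15.25
tool_pos: [0.4737, -0.0663, 0.0771]
tool_rot: [-0.182, 1.563, 0.182]
contact_force: [0.3, 0.3, 0.3]
opening: 0.0004
```

```bash
python3 -m crank '[[[0,0,-0.0005,0],[0,0,-0.001,0],[0,0,-0.0015,0],[0,0,-0.0015,0]]]'
python3 -m crank '[[[0,0,-0.0005,0],[0,0,-0.001,0],[0,0,-0.001,0],[0,0,-0.001,0]]]'
```

```text
t: 15.58
tool_pos: [0.4738, -0.0664, 0.077]
tool_rot: [-0.182, 1.564, 0.182]
contact_force: [-5.2, 0.8, 9.6]
opening: 0.0001
t: 15.92
tool_pos: [0.4738, -0.0664, 0.0769]
tool_rot: [-0.182, 1.564, 0.182]
contact_force: [-8.7, 1.0, 15.6]
opening: 0.0003
```

A hard stop at z=77 mm with 16 N building means it is fully shut. I'll lift off straight up and check.

```bash
python3 -m crank '[[[0,0,0.003,0],[0,0,0.012,0],[0,0,0.03,0],[0,0,0.055,0],[0,0,0.085,0]]]'
python3 -m crank '[[[-0.005,0,0.02,0],[-0.015,0,0.04,0],[-0.03,0,0.06,0],[-0.04,0,0.07,0],[-0.04,0,0.07,0]]]'
python3 -m crank '[[[0,0,0,0],[0,0,0,0],[0,0,0,0],[0,0,0,0],[0,0,0,0]]]'
python3 - <<'E'
from h import *
C=np.array([.4807,-.0648]);a=np.radians(13.6);E=np.array([[np.cos(a),np.sin(a)],[-np.sin(a),np.cos(a)]])
o=get_obs();print(o['t'],o['tool_pos'],o['contact_force'])
w=camera_model('wrist');im,d=get_image('wrist');cv2.imwrite('pics/w7.png',im[:,:,::-1])
c=cloud(d,w);B=np.stack([*( (c[...,:2]-C)@E.T).transpose(2,0,1),c[...,2]],-1)*1000
for y0 in (-80,-40,40,80):
  print(y0,[float(np.median(B[(abs(B[...,1]-y0)<8)&(abs(B[...,0]-x)<4)&(B[...,2]<120)][:,2]).round(1)) for x in (-30,-15,0,15,28)])
im,d=get_image('scene');cv2.imwrite('pics/s7.png',cv2.resize(im[130:270,210:410,::-1],None,fx=4,fy=4,interpolation=cv2.INTER_CUBIC))
im,d=get_image('top');cv2.imwrite('pics/t7.png',im[:,:,::-1])
E
```

```text
t: 16.33
tool_pos: [0.4724, -0.0659, 0.1589]
tool_rot: [-0.181, 1.566, 0.183]
contact_force: [1.4, -1.8, -0.2]
opening: 0.0
t: 16.75
tool_pos: [0.4343, -0.0667, 0.2331]
tool_rot: [-0.183, 1.557, 0.179]
contact_force: [0.3, -0.9, 0.3]
opening: 0.0002
t: 17.17
tool_pos: [0.4335, -0.0662, 0.2285]
tool_rot: [-0.181, 1.565, 0.183]
contact_force: [0.6, -0.4, -0.6]
opening: -0.0001
17.1667 [ 0.43349799 -0.0661662   0.22846835] [ 0.64492334 -0.42193378 -0.55614092]
-80 [76.6, 76.8, 76.7, 77.0, 76.8]
-40 [76.3, 77.7, 77.7, 77.8, 76.9]
40 [76.0, 77.8, 77.6, 77.8, 77.0]
80 [75.9, 77.0, 77.0, 77.1, 76.9]
```

View pics/s7.png

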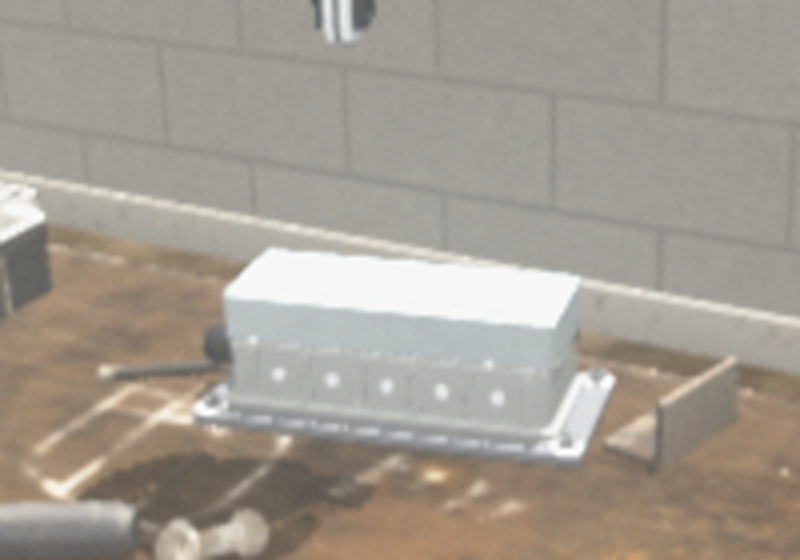

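View pics/w7.png

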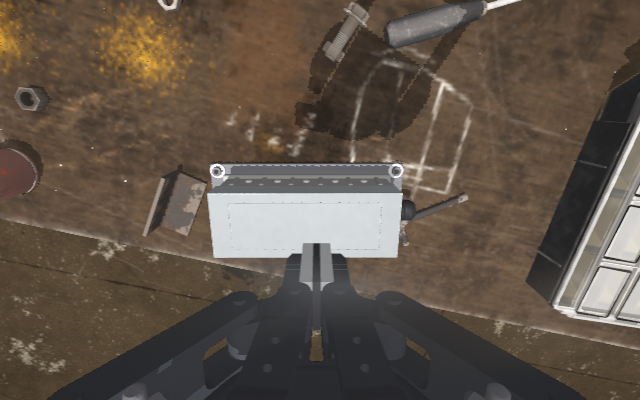

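The cover is flat at 77 mm and flush with the housing. The offcut, hex key, nut and oil can are where they were, and the finger is well clear. I'm handing in.

```bash
python3 -c "
from station import *
print(finish_job())"
```

```text
the job is handed in; nothing more can be done
None
```

The roller test and the cover closing are both done, and I handed the job in at about 17 s of the 54 s allowed.

- **Rollers:** I made one pass with the shut fingertip from the gland end, at about 67.0–67.6 mm, roughly 2.5–3 mm below the resting tops. The force readings peaked at about 4 N. Roller contact came one at a time in order, and afterwards all four tops measured about 70 mm again. I had no direct reading of the plunger travel or of how far each roller turned, so I judged those from the height, the force and the pictures.
- **Cover:** I pushed it over from behind with the fingertip, with force readings up to about 12 N at first contact and 4 N or less after that. I then pressed it down to a firm stop at 77 mm; the last reading there was about 18 N in total. After lifting clear it read flat at about 76–78 mm across its top.
- **Loose parts:** In the last pictures the offcut, hex key, nut and oil can look unmoved. The robot was touching nothing at hand-in.

No check failed. The arm settled slowly, with about 1 mm of overshoot or more after quick moves, so I let it settle before starting the roller pass.

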